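# Change over a vacuum filtration rail

## Robot

A 6-joint arm with a two-finger parallel gripper is mounted at the origin on a cart in front of the work surface, level with it; the furniture and walls round the work are solid. World frame = base frame: x ahead of the robot, y to its left, z up, the work surface at z = 0. Lengths are in m, angles in rad, forces in N, time in s.
With the tool pointing down it reaches from about 0.275 to 0.85 m from the base axis. Payload 19 kg.
Tool frame: the origin (TCP) lies on the centre line of the jaws, within the pads' length; the fingertips stand 19 mm ahead of it and the grasp point (between the pads) is the TCP (arm.tip_reach is the distance from the TCP to the fingertips, in m); z points along the fingers, y is the line along which they close (so a half turn about z gives the same grasp; the last joint's range is limited). The gripper opens to 85 mm and grips with 20 to 120 N. Pads are 22 mm wide; open, the fingers measure 114 mm over their backs; the gripper's body (76 mm by 85 mm) begins 54 mm behind the grasp point. The pads swing forward as they close: fully open they stand 13 mm farther back than shut.
Start: joints at [1.019, 0.15, 1.437, -0, 1.554, -0.134], TCP at [0.233, 0.526, 0.25] pointing down, gripper open.
Joint ranges: [-2.8, 2.8], [-0.68, 2.1], [0.12, 2.68], [-1.39, 4.53], [0.16, 2.79], [-2.81, 2.81]. Speed limits (rad/s): [1.89, 1.89, 2.22, 3.01, 3.01, 3.01].

## Interface

Orientations are given as a 3x3 rotation matrix whose columns are the frame's x, y, z axes.
In Python, from workcell import status, eyes, arm gives the robot as it stands.
- The arm moves only by the shell command python3 -m crank 'ROWS' [OPENING]. ROWS is a JSON object whose one key "steps" holds a list of rows, each a list of 6 numbers: the shift along the world's x, y, z in cm, then the turn, a rotation vector about the world's x, y, z in rad. A call has 1 to 8 rows; each row shifts and turns the commanded pose from where the row before left it; what a row does not reach is not made up. A row lasts 1/12 s, in which the tool goes at most 41.7 mm and 7.16 degrees, less where a joint would pass 70% of its speed; a pose out of reach is approached as far as the arm can. A call with a gripper value outside its range is refused whole. OPENING is the finger opening in cm, from 0 to 8.54, set as the call begins (- or left out, the last holds). The fingers move at their own pace and stop on an object; the grip force is fixed at half the most. Time passes only in rows, so rows that do not move let the fingers close. It gives the time, the measured TCP pose, the force, the opening and the grip force at its end, in the units of the state.
- status.sense(): the state, without advancing time (a new reading comes with each control period).
- eyes.get_image(name): name is "scene" or "side" or "wrist"; returns a dict with "image" (420x560x3 uint8, red, green, blue), "K" (3x3 intrinsics, pixels), "k1" (the pictures are not rectified: a ray, as slopes to the right and down, at radius r is drawn at 1 + k1 r^2 times it, then the intrinsics apply), "rvec" (rotation vector, rad) and "tvec" (3), from world to camera coordinates, as OpenCV has them; the wrist camera has in their place "T_tool_cam" (4x4, takes a point from camera to tool coordinates, whose origin is the TCP and whose axes are the flange's). Camera axes: x right, y down, z forward; pixel columns grow to the right and rows downward; lengths in m; the calibration is good to about 2 mm. A picture is of the moment at which its call begins: read the wrist's pose just before it. There is no depth.
- arm.finish_job(): hands the job in; it is judged then, once.
The state is a dict: "t": time; "qpos": joint angles; "qd": joint speeds; "effort": joint torques, N m; "eef_pos": TCP position; "tcp_rot": TCP orientation; "ft_force": force on the tool from outside, world axes, zero at the start; "torque": the same for the moment, N m; "finger_gap": opening from 0.0 (shut) to 1.0 (fully open); "grip_force": force on a finger pad.
Only numpy, scipy, OpenCV 4.12 (cv2) and the standard library are available. Lean on these libraries where they do the work, as an engineer would, in place of code of your own. Each camera call takes 0.05 s, during which the arm holds its last target. There are 200 camera calls.

## Task

On the three-station vacuum filtration rail, the station whose funnel has been taken off was left open and is drawing in air: with a fingertip, push its lever round until it is fully shut, straight across the branch pipe. Only then push the lever of the funnel that is still shut off round until it is fully open, in line with its branch pipe. Push the levers with a finger only, never pinching them, and leave the third valve, which is already open, the funnels and everything else where they are.

Things in the scene. Friction and masses are not known exactly. Their poses are not given: they have to be found in the camera images.
- rail: stainless vacuum filtration rail, fixed: header tube 28 mm thick, 400 mm long, centre 60 mm above the worktop, 78 mm in front (-x) of a row of three valves; dial gauge on its front. Origin on the worktop, midway along the row; y along the row, x along the branch pipes, away from the robot. Stations stand at y = -140, 0 and +140 mm; which is where changes.
- station_bare: the one station without a funnel: its black rubber stopper is bare, with an open hole. Its lever starts open or about two-thirds open. Fixed to the rail. Origin on the worktop straight below the valve stem, the lever's upright turning axis; axes as the rail's. The branch pipe runs along x to the stopper (44 mm wide, top at 88 mm), 82 mm behind (+x) the stem.
- station_waiting: a station with a steel filter funnel on its stopper whose lever starts shut or nearly shut. Fixed to the rail. Origin on the worktop straight below the valve stem, the lever's upright turning axis; axes as the rail's. The branch pipe runs along x to the stopper (44 mm wide, top at 88 mm), 82 mm behind (+x) the stem.
- station_running: the other station with a steel filter funnel; its lever already stands open and is to be left alone. Fixed to the rail. Origin on the worktop straight below the valve stem, the lever's upright turning axis; axes as the rail's. The branch pipe runs along x to the stopper (44 mm wide, top at 88 mm), 82 mm behind (+x) the stem.
- lever_bare (a joint): bare station's quarter-turn lever, angle about the upright stem: 0 = fully shut, lever across the branch pipe and pointing to the station's +y; 1.571 = fully open, lever in line with the branch pipe and pointing to -x, at the robot; it grows anticlockwise seen from above. Solid stops at both ends; stiff (about 0.2 N m), it stays where it is left.
- lever_waiting (a joint): waiting station's quarter-turn lever, angle about the upright stem: 0 = fully shut, lever across the branch pipe and pointing to the station's +y; 1.571 = fully open, lever in line with the branch pipe and pointing to -x, at the robot; it grows anticlockwise seen from above. Solid stops at both ends; stiff (about 0.2 N m), it stays where it is left.
- lever_running (a joint): running station's quarter-turn lever, angle about the upright stem: 0 = fully shut, lever across the branch pipe and pointing to the station's +y; 1.571 = fully open, lever in line with the branch pipe and pointing to -x, at the robot; it grows anticlockwise seen from above. Solid stops at both ends; stiff (about 0.2 N m), it stays where it is left.
- grip_bare (a point): middle of the bare station's black lever grip, 60 mm from the stem and 98 mm above the worktop. The lever is a straight flat bar 16 mm wide and 14 mm high (92 to 106 mm above the worktop) that ends 92 mm from the stem; the point's y axis points along it, outward. Pipes and gauge lie below 90 mm.
- grip_waiting (a point): middle of the waiting station's black lever grip, 60 mm from the stem and 98 mm above the worktop. The lever is a straight flat bar 16 mm wide and 14 mm high (92 to 106 mm above the worktop) that ends 92 mm from the stem; the point's y axis points along it, outward. Pipes and gauge lie below 90 mm.
- grip_running (a point): middle of the running station's black lever grip, 60 mm from the stem and 98 mm above the worktop. The lever is a straight flat bar 16 mm wide and 14 mm high (92 to 106 mm above the worktop) that ends 92 mm from the stem; the point's y axis points along it, outward. Pipes and gauge lie below 90 mm.
- funnel_waiting: loose stainless filter funnel, open at the top, 60 mm in diameter, on the waiting station's stopper; a 13 mm spigot sits loosely in the stopper's hole. Origin at the centre of its foot, on the stopper; it rises 64 mm above this (to 152 mm above the worktop).
- funnel_running: loose stainless filter funnel, open at the top, 60 mm in diameter, on the running station's stopper; a 13 mm spigot sits loosely in the stopper's hole. Origin at the centre of its foot, on the stopper; it rises 64 mm above this (to 152 mm above the worktop).
- wash_bottle: white plastic wash bottle with red spout, 214 mm tall, loose, behind the rail; origin centre of underside; bystander
- petri_0: Petri dish, 58 mm wide, 15 mm high, loose, right of the rail; origin centre of underside; bystander
- petri_1: Petri dish, 58 mm wide, 15 mm high, loose, right of the rail; origin centre of underside; bystander
- beaker_250: clear beaker, 74 mm wide, 91 mm high, loose, left of the rail; origin centre of underside; bystander
Not all that is in view belongs to the job. What is shaped like the funnel_running but orange is not meant.

How it is judged:
By the outcome, as a careful person would: the job done as asked, in the order asked, and still so for the second after the job is handed in, with the robot touching nothing.
It also fails if it takes over 53 s, if anything falls off the work surface, if the arm or the gripper's body presses on something with over 40 N, if the wrist force passes 120 N, or if a joint passes its speed limit or range.

## Working session

There is one attempt and no reset: what is moved stays moved. The work goes in short steps, Python scripts to look and compute and a shell command to move; the robot and the scene stay as the last step left them, time stands still between calls to the robot, and variables do not carry over. Pictures are saved under pics/ and viewed, at most 10 in all, crops included, and the job is handed in when it is done.

```bash
mkdir -p pics; cat > h.py <<'E'
import numpy as np, cv2
from workcell import status, eyes, arm
def snap(n,f):
    d=eyes.get_image(n); cv2.imwrite(f,cv2.cvtColor(d["image"],cv2.COLOR_RGB2BGR)); np.save(f[:-4]+'.npy',{k:v for k,v in d.items()},allow_pickle=True); return d
def ray(f,u,v):
    d=np.load(f[:-4]+'.npy',allow_pickle=True).item(); K=np.array(d["K"]);k=d["k1"]
    p=np.array([(u-K[0,2])/K[0,0],(v-K[1,2])/K[1,1]]); s=p.copy()
    for _ in range(30): s=p/(1+k*(s@s))
    R=cv2.Rodrigues(np.array(d["rvec"],float))[0]; t=np.array(d["tvec"],float).ravel()
    return -R.T@t, R.T@np.array([s[0],s[1],1])
def atz(f,u,v,z):
    c,r=ray(f,u,v); return c+r*(z-c[2])/r[2]
def proj(f,P):
    d=np.load(f[:-4]+'.npy',allow_pickle=True).item(); K=np.array(d["K"])
    return cv2.projectPoints(np.array(P,float).reshape(-1,1,3),np.array(d["rvec"],float),np.array(d["tvec"],float),K,np.array([d["k1"],0,0,0.]))[0].reshape(-1,2)
E
python3 - <<'E'
from h import *
print(status.sense()); snap("scene","pics/s0.png"); snap("side","pics/d0.png")
E
```

```text
{'t': 0.0, 'qpos': array([ 1.01899335e+00,  1.50971145e-01,  1.43798903e+00, -2.30461448e-06,
        1.55377756e+00, -1.34031142e-01]), 'qd': array([ 0.0007993 , -0.0001291 , -0.00074999, -0.00203947, -0.00030952,
       -0.00094636]), 'effort': array([ 2.93925754e-03, -7.13024926e+01, -5.70898676e+01,  9.63771254e-05,
        8.15012434e-03, -2.82331632e-05]), 'eef_pos': array([0.23321923, 0.52535669, 0.24970481]), 'tcp_rot': array([[-9.13995201e-01,  4.05724556e-01, -5.98318431e-04],
       [ 4.05724969e-01,  9.13994692e-01, -9.76340758e-04],
       [ 1.50734449e-04, -1.13512349e-03, -9.99999344e-01]]), 'ft_force': array([ 0.51130885, -0.18018185,  0.64901409]), 'torque': array([ 0.04382191, -0.0047113 ,  0.02988347]), 'grip_force': 0.0, 'finger_gap': 1.0026044197100281}
```

View pics/s0.png

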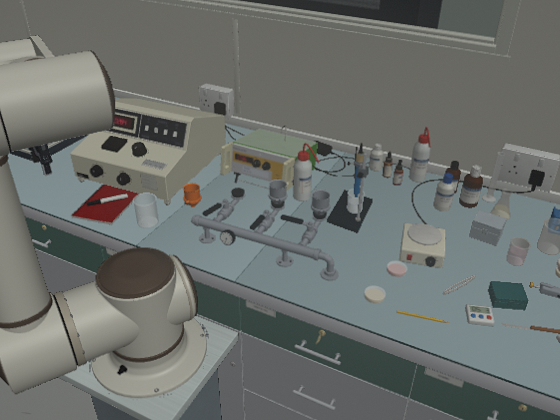

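View pics/d0.png

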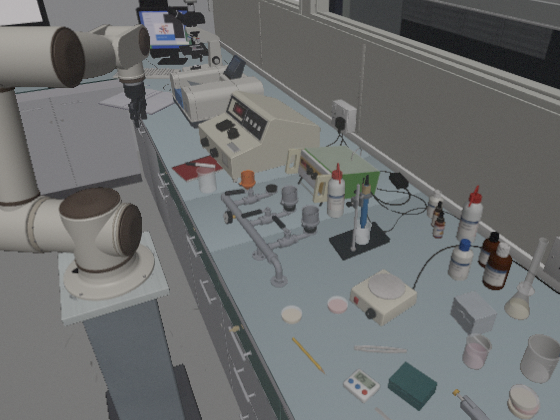

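The scene view shows the rail from about (200,225) to (330,265). There are stoppers or funnels at (238,193) bare, (278,190) and (320,203), and an orange decoy cup at (192,194). I'll enlarge both views.

```bash
python3 - <<'E'
import cv2,numpy as np
a=cv2.imread('pics/s0.png')[170:285,185:345]; b=cv2.imread('pics/d0.png')[175:275,215:335]
cv2.imwrite('pics/s0c.png',cv2.resize(a,None,fx=5,fy=5,interpolation=cv2.INTER_CUBIC))
cv2.imwrite('pics/d0c.png',cv2.resize(b,None,fx=6,fy=6,interpolation=cv2.INTER_CUBIC))
E
```

```text
(no output)
```

View pics/s0c.png

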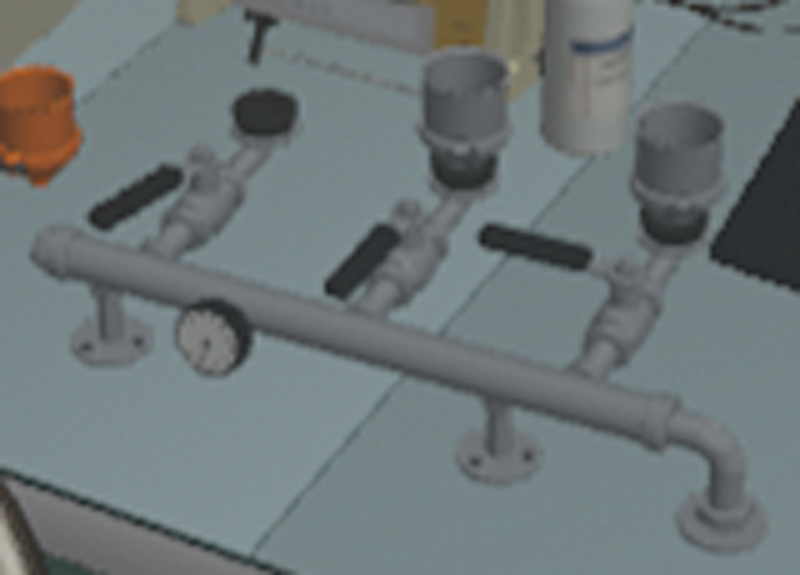

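View pics/d0c.png

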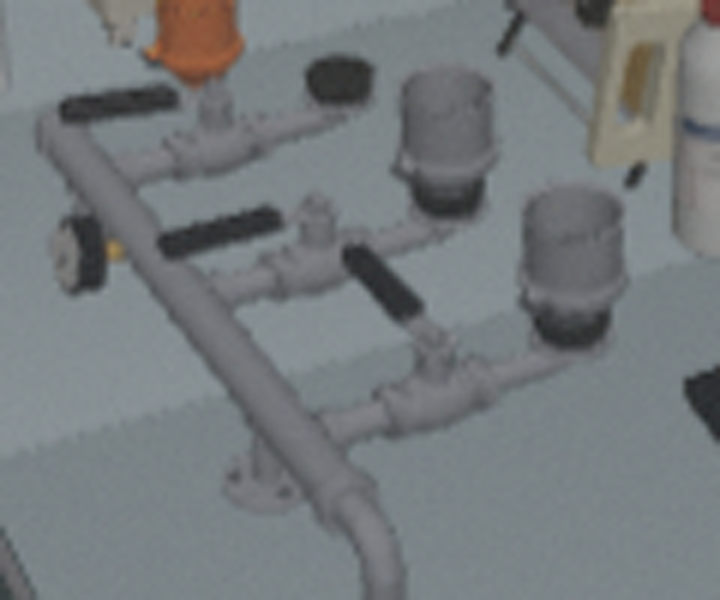

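```bash
cat > m.py <<'E'
from h import *
from scipy.optimize import least_squares
S=lambda u,v:('pics/s0.png',185+u/5,170+v/5); D=lambda u,v:('pics/d0.png',215+u/6,175+v/6)
O=[(S(265,108),(.082,.14,.088)),(S(466,72),(.082,0,.152)),(S(680,122),(.082,-.14,.152)),
(D(340,76),(.082,.14,.088)),(D(447,85),(.082,0,.152)),(D(573,205),(.082,-.14,.152))]
def W(p,q): c,s=np.cos(p[2]),np.sin(p[2]); return [p[0]+c*q[0]-s*q[1],p[1]+s*q[0]+c*q[1],q[2]]
f=lambda p:np.concatenate([proj(o[0],W(p,q))[0]-o[1:] for o,q in O])
r=least_squares(f,[.5,.1,0]);p=r.x;print(p,r.fun.round(1))
for n,y,L in [('bare',.14,[S(97,215),S(175,178),D(66,108),D(174,96)]),('run',0,[S(335,285),S(388,238),D(165,242),D(278,217)]),('wait',-.14,[S(487,234),S(585,256),D(352,255),D(413,308)])]:
    st=np.array(W(p,(0,y,0)));print(n,st.round(4))
    for o in L:
        w=atz(*o,.1)-st; print('   r %.3f ang %.2f'%(np.hypot(*w[:2]),np.arctan2(w[1],w[0])-p[2]-np.pi/2))
E
python3 m.py
```

```text
[ 0.52048074 -0.04297595  0.05355442] [ 0.1 -0.8  0.1 -0.9  0.5 -0.3 -0.6 -0.4 -0.5  0.3 -0.1  0.8]
bare [0.513  0.0968 0.    ]
   r 0.089 ang 1.29
   r 0.032 ang 1.51
   r 0.085 ang 1.28
   r 0.022 ang 1.31
run [ 0.5205 -0.043   0.    ]
   r 0.089 ang 1.50
   r 0.034 ang -4.66
   r 0.087 ang 1.48
   r 0.022 ang -4.70
wait [ 0.528  -0.1828  0.    ]
   r 0.087 ang 0.07
   r 0.026 ang 0.08
   r 0.087 ang 0.04
   r 0.028 ang -0.10
```

Candidates:
- **Bare:** left station. Its bare stopper is at scene (238,192), and its lever at (212,209) is about 1.25 rad, so partly open.
- **Running:** middle station. Its funnel is at (278,190), and its lever at (257,222) is in line with the pipe.
- **Waiting:** right station. Its funnel is at (320,203), and its lever at (292,219) is across the pipe at about 0.05 rad.
- **Decoy:** the orange cup at (192,194), which I'll ignore.

The enlarged crops confirm these. Next I close the fingers and move to the -y side of the bare lever.

```bash
python3 -m crank '{"steps":[[1.44,-3.2,0,0,0,0],[1.44,-3.2,0,0,0,0],[1.44,-3.2,0,0,0,0],[1.44,-3.2,0,0,0,0],[1.44,-3.2,0,0,0,0],[1.44,-3.2,0,0,0,0],[1.44,-3.2,0,0,0,0]]}' 0
python3 -m crank '{"steps":[[1.44,-3.2,0,0,0,0],[1.44,-3.2,0,0,0,0],[1.44,-3.2,0,0,0,0],[1.44,-3.2,0,0,0,0],[1.44,-3.2,0,0,0,0],[1.44,-3.2,0,0,0,0],[1.44,-3.2,0,0,0,0],[0,0,0,0,0,0]]}'
```

```text
t: 0.68
eef_pos: [0.3342, 0.2999, 0.2501]
tcp_rot: [[-0.914, 0.405, -0.0], [0.405, 0.914, -0.0], [0.0, -0.0, -1.0]]
ft_force: [0.8, 0.8, 0.2]
finger_gap: 0.009
grip_force: 0.0
t: 1.35
eef_pos: [0.4365, 0.073, 0.2498]
tcp_rot: [[-0.912, 0.41, -0.0], [0.41, 0.912, -0.002], [-0.0, -0.002, -1.0]]
ft_force: [-0.6, 1.2, 0.1]
finger_gap: 0.001
grip_force: 0.0
```

```bash
python3 -m crank '{"steps":[[0,0,-3,0,0,0],[0,0,-3,0,0,0],[0,0,-3,0,0,0],[0,0,-2.5,0,0,0],[0,0,0,0,0,0]]}'
python3 - <<'E'
from h import *
a=eyes.get_image("wrist")["image"]; b=eyes.get_image("side")["image"][150:300,180:380]
b=cv2.resize(b,(560,420))
cv2.imwrite('pics/w1.png',cv2.cvtColor(cv2.resize(np.hstack([a,b]),(800,300)),cv2.COLOR_RGB2BGR))
E
```

```text
t: 1.77
eef_pos: [0.4326, 0.0775, 0.1309]
tcp_rot: [[-0.914, 0.406, -0.007], [0.406, 0.914, -0.0], [0.006, -0.003, -1.0]]
ft_force: [-0.6, 0.3, -1.9]
finger_gap: 0.003
grip_force: 0.0
```

View pics/w1.png

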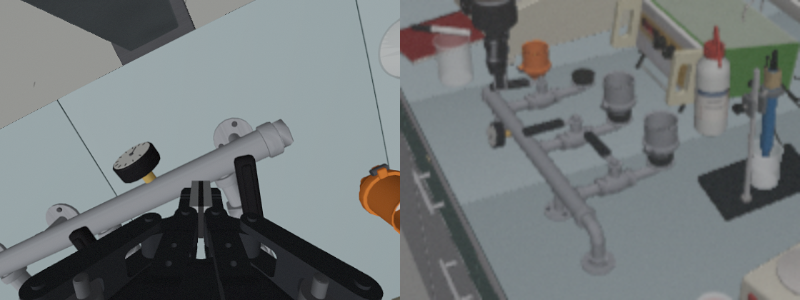

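The wrist view (left half) shows the closed fingers at (200,190), on the -y side of the bare lever at (248,185). The running lever at (82,240) is well away. I'll compute both arcs now.

```bash
python3 - <<'E'
from h import *
def P(S,t,r,d,s): f=t+1.624; u=np.array([np.cos(f),np.sin(f)]); n=s*np.array([-u[1],u[0]]); return np.array(S)+r*u+d*n
for S,s,T in [((.513,.0968),1,np.arange(1.3,-.15,-.1)),((.528,-.1828),-1,np.arange(0,1.75,.1))]:
    q=None
    for t in T:
        p=P(S,t,.065,.022,s)*100; print('%.1f'%t,p.round(2),'' if q is None else (p-q).round(2)); q=p
print(status.sense()['eef_pos'])
E
python3 -m crank '{"steps":[[0,0,-1,0,0,0],[0,0,-1,0,0,0],[0,0,0,0,0,0],[0,0,0,0,0,0]]}'
```

```text
1.3 [44.48  8.94] 
1.2 [44.44  9.62] [-0.04  0.68]
1.1 [44.47 10.31] [0.03 0.69]
1.0 [44.56 10.98] [0.1  0.68]
0.9 [44.73 11.65] [0.16 0.67]
0.8 [44.96 12.3 ] [0.23 0.65]
0.7 [45.25 12.92] [0.29 0.62]
0.6 [45.6 13.5] [0.35 0.59]
0.5 [46.01 14.05] [0.41 0.55]
0.4 [46.48 14.56] [0.46 0.51]
0.3 [46.99 15.02] [0.51 0.46]
0.2 [47.54 15.42] [0.55 0.4 ]
0.1 [48.13 15.77] [0.59 0.35]
-0.0 [48.76 16.05] [0.62 0.29]
-0.1 [49.41 16.28] [0.65 0.22]
0.0 [ 54.65 -11.67] 
0.1 [ 53.98 -11.52] [-0.67  0.15]
0.2 [ 53.3  -11.44] [-0.68  0.08]
0.3 [ 52.62 -11.42] [-0.69  0.02]
0.4 [ 51.93 -11.47] [-0.68 -0.05]
0.5 [ 51.26 -11.59] [-0.68 -0.12]
0.6 [ 50.6  -11.78] [-0.66 -0.19]
0.7 [ 49.96 -12.03] [-0.64 -0.25]
0.8 [ 49.35 -12.35] [-0.61 -0.31]
0.9 [ 48.77 -12.72] [-0.57 -0.37]
1.0 [ 48.24 -13.15] [-0.53 -0.43]
1.1 [ 47.75 -13.63] [-0.49 -0.48]
1.2 [ 47.31 -14.16] [-0.44 -0.53]
1.3 [ 46.93 -14.73] [-0.38 -0.57]
1.4 [ 46.6  -15.33] [-0.33 -0.6 ]
1.5 [ 46.34 -15.97] [-0.26 -0.63]
1.6 [ 46.14 -16.62] [-0.2  -0.66]
1.7 [ 46.01 -17.3 ] [-0.13 -0.67]
[0.43478181 0.077547   0.13561251]
t: 2.2
eef_pos: [0.4348, 0.0775, 0.1152]
tcp_rot: [[-0.914, 0.406, -0.0], [0.406, 0.914, -0.0], [0.0, -0.0, -1.0]]
ft_force: [0.3, 0.3, 0.1]
finger_gap: 0.005
grip_force: 0.0
```

```bash
python3 -m crank '{"steps":[[0.95,0.6,0,0,0,0],[0,0.65,0,0,0,0],[0,0.65,0,0,0,0],[0.05,0.65,0,0,0,0],[0.1,0.7,0,0,0,0],[0.15,0.65,0,0,0,0],[0.2,0.65,0,0,0,0]]}'
python3 -m crank '{"steps":[[0.3,0.6,0,0,0,0],[0.35,0.6,0,0,0,0],[0.4,0.55,0,0,0,0],[0.45,0.5,0,0,0,0],[0.5,0.45,0,0,0,0],[0.55,0.4,0,0,0,0],[0,0,0,0,0,0],[0,0,0,0,0,0]]}'
```

```text
t: 2.78
eef_pos: [0.4499, 0.1236, 0.1159]
tcp_rot: [[-0.914, 0.405, 0.002], [0.405, 0.914, -0.001], [-0.002, -0.0, -1.0]]
ft_force: [2.5, -7.0, 3.9]
finger_gap: 0.001
grip_force: 4.2
t: 3.45
eef_pos: [0.4746, 0.1546, 0.1151]
tcp_rot: [[-0.914, 0.405, -0.001], [0.405, 0.914, 0.0], [0.001, -0.0, -1.0]]
ft_force: [0.2, -1.1, 1.0]
finger_gap: -0.003
grip_force: 0.0
```

Now at about 0.1–0.2 rad. I continue in small steps toward the stop, watching the force.

```bash
python3 -m crank '{"steps":[[0.3,0.15,0,0,0,0],[0.3,0.15,0,0,0,0],[0,0,0,0,0,0],[0,0,0,0,0,0]]}'
python3 -m crank '{"steps":[[0.2,0.05,0,0,0,0],[0.2,0.05,0,0,0,0],[0,0,0,0,0,0]]}'
python3 -m crank '{"steps":[[0.15,0,0,0,0,0],[0.15,0,0,0,0,0],[0,0,0,0,0,0]]}'
```

```text
t: 3.78
eef_pos: [0.4809, 0.1571, 0.1152]
tcp_rot: [[-0.914, 0.406, -0.0], [0.406, 0.914, 0.0], [0.0, -0.0, -1.0]]
ft_force: [-1.1, 0.3, 0.4]
finger_gap: 0.0
grip_force: 0.6
t: 4.03
eef_pos: [0.4851, 0.1581, 0.1152]
tcp_rot: [[-0.914, 0.406, -0.0], [0.406, 0.914, 0.0], [0.0, 0.0, -1.0]]
ft_force: [-3.0, 0.5, 0.1]
finger_gap: -0.002
grip_force: 1.3
t: 4.28
eef_pos: [0.4881, 0.1581, 0.1153]
tcp_rot: [[-0.914, 0.406, -0.0], [0.406, 0.914, 0.0], [0.0, 0.0, -1.0]]
ft_force: [-2.7, 2.4, 1.2]
finger_gap: -0.001
grip_force: 1.4
```

```bash
python3 -m crank '{"steps":[[0.15,0,0,0,0,0],[0.15,0,0,0,0,0],[0,0,0,0,0,0]]}'
python3 -m crank '{"steps":[[0.15,0,0,0,0,0],[0,0,0,0,0,0]]}'
python3 -m crank '{"steps":[[0.15,0,0,0,0,0],[0,0,0,0,0,0]]}'
```

```text
t: 4.53
eef_pos: [0.4911, 0.158, 0.1153]
tcp_rot: [[-0.914, 0.406, -0.0], [0.406, 0.914, 0.0], [0.0, -0.0, -1.0]]
ft_force: [-4.3, 2.3, -0.4]
finger_gap: 0.002
grip_force: 1.9
t: 4.7
eef_pos: [0.4918, 0.1581, 0.1151]
tcp_rot: [[-0.914, 0.406, -0.002], [0.406, 0.914, 0.0], [0.002, -0.001, -1.0]]
ft_force: [-11.2, 4.3, 3.7]
finger_gap: 0.001
grip_force: 5.4
t: 4.87
eef_pos: [0.4924, 0.1583, 0.1149]
tcp_rot: [[-0.914, 0.406, -0.004], [0.406, 0.914, 0.0], [0.004, -0.002, -1.0]]
ft_force: [-20.2, 4.1, 8.0]
finger_gap: 0.002
grip_force: 9.6
```

The force jumped from 4 to 20 N, so the lever is on its stop. I back off, rise and look.

```bash
python3 -m crank '{"steps":[[-1,0,0,0,0,0],[-2,0,0,0,0,0],[0,0,2,0,0,0],[0,0,3.5,0,0,0],[0,0,3.5,0,0,0],[0,0,3.5,0,0,0]]}'
python3 -m crank '{"steps":[[1,-3.5,0,0,0,0],[1.2,-3.5,0,0,0,0],[1.2,-3.5,0,0,0,0],[1.2,-3.5,0,0,0,0],[1.2,-3.5,0,0,0,0],[1.2,-3.5,0,0,0,0],[1.2,-3.5,0,0,0,0],[0.8,-2.5,0,0,0,0]]}'
python3 - <<'E'
from h import *
print(status.sense()['eef_pos'])
a=snap("scene","pics/s1.png")["image"][170:285,185:345]; b=snap("side","pics/d1.png")["image"][175:275,215:335]
cv2.imwrite('pics/c1.png',cv2.cvtColor(np.hstack([cv2.resize(a,(400,288),interpolation=2),cv2.resize(b,(345,288),interpolation=2)]),cv2.COLOR_RGB2BGR))
E
```

```text
t: 5.37
eef_pos: [0.4638, 0.1577, 0.2421]
tcp_rot: [[-0.914, 0.406, 0.001], [0.406, 0.914, -0.0], [-0.001, 0.0, -1.0]]
ft_force: [0.8, -0.1, -0.4]
finger_gap: 0.003
grip_force: 0.0
t: 6.03
eef_pos: [0.5545, -0.1153, 0.2404]
tcp_rot: [[-0.913, 0.407, 0.001], [0.407, 0.913, -0.001], [-0.001, -0.001, -1.0]]
ft_force: [0.4, 0.3, 0.2]
finger_gap: -0.002
grip_force: 0.0
[ 0.55454426 -0.11527611  0.24037053]
```

View pics/c1.png

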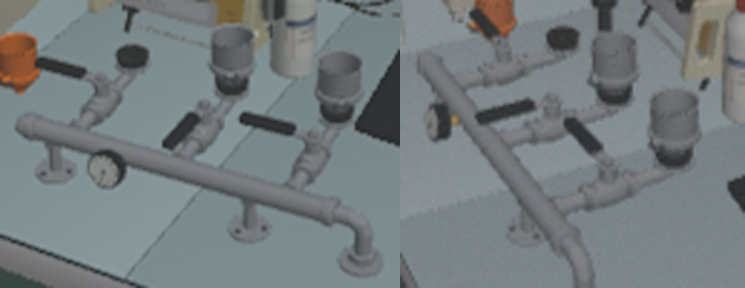

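The crops show the bare lever shut, at (38,63)-(85,72) and parallel to the shut waiting lever. The running lever and the funnels haven't moved. I turn the tool so its wide axis runs along x, which clears both funnels, and then descend behind the waiting lever.

```bash
python3 -m crank '{"steps":[[0,0,0,0,0,-0.115],[0,0,0,0,0,-0.115],[0,0,0,0,0,-0.115],[0,0,0,0,0,-0.115],[0,0,0,0,0,-0.115]]}'
python3 -m crank '{"steps":[[0,0,0,0,0,-0.115],[0,0,0,0,0,-0.115],[0,0,0,0,0,-0.115],[0,0,0,0,0,-0.115],[0,0,0,0,0,-0.115],[0,0,0,0,0,0],[0,0,0,0,0,0]]}'
python3 - <<'E'
from h import *
s=status.sense();print(s['eef_pos'],s['qpos'])
cv2.imwrite('pics/w2.png',cv2.cvtColor(eyes.get_image("wrist")["image"],cv2.COLOR_RGB2BGR))
E
```

```text
t: 6.55
eef_pos: [0.5539, -0.1116, 0.2405]
tcp_rot: [[-0.542, 0.841, 0.001], [0.841, 0.542, -0.001], [-0.001, 0.0, -1.0]]
ft_force: [-1.5, -0.1, -0.3]
finger_gap: 0.0
grip_force: 0.0
t: 7.13
eef_pos: [0.5539, -0.1117, 0.2405]
tcp_rot: [[-0.007, 1.0, 0.0], [1.0, 0.007, -0.0], [-0.0, 0.0, -1.0]]
ft_force: [0.8, -1.1, -0.1]
finger_gap: 0.003
grip_force: 0.0
[ 0.55388082 -0.11169911  0.24048257] [-3.35211822e-01  1.32841780e-01  1.47712818e+00 -2.38313993e-04
  1.53105477e+00 -3.42119317e-01]
```

View pics/w2.png

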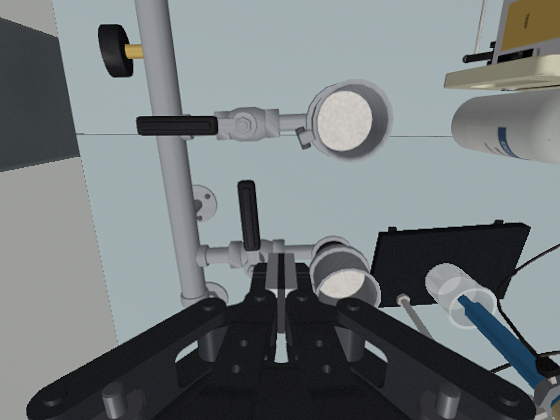

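In the wrist view the waiting lever is at (247,215) with its tip at (247,182), left of the finger as expected. The gap between the funnels at (345,120) and (345,280) is clear for the descent.

```bash
python3 -m crank '{"steps":[[0.4,-0.4,-2,0,0,0],[0,0,-2,0,0,0],[0,0,-2,0,0,0],[0,0,-2,0,0,0],[0,0,-2,0,0,0],[0,0,-1.5,0,0,0],[0,0,-1,0,0,0],[0,0,0,0,0,0]]}'
python3 -m crank '{"steps":[[-0.65,0,0,0,0,0],[-0.65,0.1,0,0,0,0],[-0.65,0.1,0,0,0,0],[-0.65,0,0,0,0,0],[-0.65,0,0,0,0,0]]}'
```

```text
t: 7.85
eef_pos: [0.5571, -0.1157, 0.1134]
tcp_rot: [[-0.005, 1.0, -0.003], [1.0, 0.005, 0.001], [0.001, -0.003, -1.0]]
ft_force: [-0.5, 0.2, -0.2]
finger_gap: -0.003
grip_force: 0.0
t: 8.27
eef_pos: [0.5253, -0.1142, 0.1162]
tcp_rot: [[-0.003, 1.0, 0.002], [1.0, 0.003, -0.001], [-0.001, 0.002, -1.0]]
ft_force: [4.6, -1.1, 1.1]
finger_gap: 0.002
grip_force: 1.9
```

```bash
python3 -m crank '{"steps":[[-0.7,-0.05,0,0,0,0],[-0.7,-0.1,0,0,0,0],[-0.65,-0.2,0,0,0,0],[-0.65,-0.25,0,0,0,0],[-0.6,-0.3,0,0,0,0],[-0.55,-0.35,0,0,0,0],[-0.55,-0.45,0,0,0,0]]}'
python3 -m crank '{"steps":[[-0.5,-0.5,0,0,0,0],[-0.45,-0.5,0,0,0,0],[-0.4,-0.55,0,0,0,0],[-0.3,-0.6,0,0,0,0],[0,0,0,0,0,0],[0,0,0,0,0,0]]}'
```

```text
t: 8.85
eef_pos: [0.4809, -0.131, 0.1155]
tcp_rot: [[-0.003, 1.0, 0.0], [1.0, 0.003, 0.0], [0.0, 0.0, -1.0]]
ft_force: [3.8, 1.0, 0.2]
finger_gap: -0.003
grip_force: 1.6
t: 9.35
eef_pos: [0.4646, -0.153, 0.1152]
tcp_rot: [[-0.002, 1.0, -0.001], [1.0, 0.002, -0.0], [-0.0, -0.001, -1.0]]
ft_force: [0.1, -0.6, -0.5]
finger_gap: 0.002
grip_force: 0.0
```

```bash
python3 -m crank '{"steps":[[-0.1,-0.3,0,0,0,0],[-0.1,-0.3,0,0,0,0],[0,0,0,0,0,0]]}'
python3 -m crank '{"steps":[[0,-0.2,0,0,0,0],[0,-0.2,0,0,0,0],[0,0,0,0,0,0]]}'
python3 -m crank '{"steps":[[0,-0.15,0,0,0,0],[0,-0.15,0,0,0,0],[0,0,0,0,0,0]]}'
```

```text
t: 9.6
eef_pos: [0.4629, -0.1588, 0.1152]
tcp_rot: [[-0.003, 1.0, -0.0], [1.0, 0.003, 0.0], [0.0, -0.0, -1.0]]
ft_force: [0.5, 0.1, -0.1]
finger_gap: -0.004
grip_force: 0.4
t: 9.85
eef_pos: [0.4627, -0.1627, 0.1151]
tcp_rot: [[-0.003, 1.0, -0.001], [1.0, 0.003, 0.0], [0.0, -0.001, -1.0]]
ft_force: [-1.2, 1.9, -0.2]
finger_gap: 0.0
grip_force: 0.7
t: 10.1
eef_pos: [0.4627, -0.1653, 0.1151]
tcp_rot: [[-0.003, 1.0, -0.001], [1.0, 0.003, 0.001], [0.001, -0.001, -1.0]]
ft_force: [-3.9, 5.4, 0.5]
finger_gap: 0.003
grip_force: 2.7
```

```bash
python3 -m crank '{"steps":[[0,-0.15,0,0,0,0],[0,0,0,0,0,0]]}'
python3 -m crank '{"steps":[[0,-0.15,0,0,0,0],[0,0,0,0,0,0]]}'
python3 -m crank '{"steps":[[0,-0.1,0,0,0,0],[0,0,0,0,0,0]]}'
```

```text
t: 10.27
eef_pos: [0.4626, -0.1658, 0.115]
tcp_rot: [[-0.003, 1.0, -0.001], [1.0, 0.003, 0.003], [0.003, -0.001, -1.0]]
ft_force: [-3.1, 15.4, 3.9]
finger_gap: -0.002
grip_force: 7.8
t: 10.43
eef_pos: [0.4626, -0.1662, 0.1149]
tcp_rot: [[-0.003, 1.0, -0.001], [1.0, 0.003, 0.005], [0.005, -0.001, -1.0]]
ft_force: [-2.8, 26.0, 5.9]
finger_gap: 0.002
grip_force: 13.2
t: 10.6
eef_pos: [0.4626, -0.1665, 0.1149]
tcp_rot: [[-0.004, 1.0, -0.001], [1.0, 0.004, 0.006], [0.006, -0.001, -1.0]]
ft_force: [-2.9, 34.4, 7.6]
finger_gap: -0.001
grip_force: 16.7
```

The force rose to 34 N, so this lever is on its stop too. I back off, rise and look once more.

```bash
python3 -m crank '{"steps":[[0,1,0,0,0,0],[0,1.2,0,0,0,0],[0,0,2,0,0,0],[0,0,3.5,0,0,0],[0,0,3.5,0,0,0],[0,0,3.5,0,0,0],[0,0,2,0,0,0],[0,0,0,0,0,0]]}'
python3 - <<'E'
from h import *
a=snap("scene","pics/s2.png")["image"][170:285,185:345]; b=snap("side","pics/d2.png")["image"][175:275,215:335]
cv2.imwrite('pics/c2.png',cv2.cvtColor(np.hstack([cv2.resize(a,(400,288),interpolation=2),cv2.resize(b,(345,288),interpolation=2)]),cv2.COLOR_RGB2BGR))
E
```

```text
t: 11.27
eef_pos: [0.4641, -0.1479, 0.2652]
tcp_rot: [[-0.003, 1.0, 0.006], [1.0, 0.003, -0.004], [-0.004, 0.006, -1.0]]
ft_force: [0.1, 0.3, 1.0]
finger_gap: 0.002
grip_force: 0.0
```

View pics/c2.png

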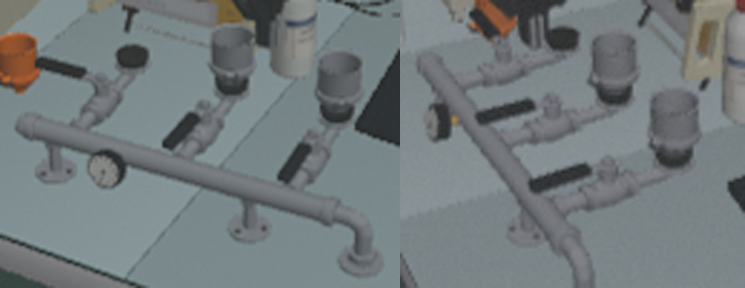

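The waiting lever at scene-crop (295,162) now lies in line with its pipe, parallel to the running lever at (182,130). The bare lever at (60,68) is still across its pipe, and the funnels are unmoved.

```bash
python3 -c "
from workcell import arm
print(arm.finish_job())"
```

```text
the job is handed in; nothing more can be done
None
```

I pushed the bare station's lever fully shut first, then the waiting station's lever fully open, each to its stop with closed fingers; the running valve and funnels look unmoved in the last pictures, and I handed the job in at about 11 s.

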